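Index the tapered asphalt specimen under the load head and arm the test

ROBOT

A 6-joint arm with a two-finger parallel gripper is mounted at the origin on the work surface. World frame = base frame: x ahead of the robot, y to its left, z up, the work surface at z = 0. Lengths are in m, angles in rad, forces in N, time in s.
With the tool pointing down it reaches from about 0.3 to 0.85 m from the base axis. Payload 4.2 kg.
Tool frame: the origin (TCP) lies midway between the tips of the shut fingers; the grasp point (between the pads) lies 19 mm behind it; z points along the fingers, y is the line along which they close (so a half turn about z gives the same grasp; the last joint's range is limited). The gripper opens to 91 mm and grips with 3 to 60 N. Pads are 32 mm wide; open, the fingers measure 118 mm over their backs; the gripper's body (76 mm by 178 mm) begins 60 mm behind the grasp point.
Start: joints at [-0.02, 0.32, 1.565, -0, 1.257, -0.02], TCP at [0.575, 0, 0.214] pointing down, gripper open.
Joint ranges: [-3.11, 3.11], [-0.84, 2.01], [0.21, 2.61], [-1.34, 4.49], [0.05, 2.63], [-2.56, 2.56]. Speed limits (rad/s): [2.57, 2.57, 3.14, 3.14, 3.14, 3.14].

INTERFACE

Orientations are given as a rotation vector (axis times angle).
In Python, from cell import manip gives the robot as it stands. The module is installed in compiled form; this text tells all that it offers.
- The arm moves only by the shell command python3 -m crank 'ROWS' [OPENING]. ROWS is JSON, a list of rows, each a list of 2 entries, a list of its own where there are three numbers: the shift along the tool's x, y, z in mm, then the turn, a rotation vector about the tool's x, y, z in degrees. A call has 1 to 8 rows; each row is the pose to reach, as a shift and turn from the pose commanded when the call began, along the tool's axes at that moment; what a row does not reach only later rows make up. A row lasts 1/8 s, in which the tool goes at most 62.5 mm and 10.7 degrees, less where a joint would pass 70% of its speed; a pose out of reach is approached as far as the arm can. A call with a gripper value outside its range is refused whole. OPENING is the finger opening in mm, from 0 to 91.2, set as the call begins (- or left out, the last holds). The fingers move at their own pace and stop on an object; the grip force is fixed at half the most. Time passes only in rows, so rows that repeat a pose let the fingers close. It gives the time, the measured TCP pose, the force, the opening and the grip force at its end, in the units of the state.
- manip.get_state(): the state, without advancing time (a new reading comes with each control period).
- manip.read_camera(name): name is "scene" or "side" or "wrist"; returns the picture (384x512x3 uint8, red, green, blue); there is no depth.
- manip.camera_params(name): a dict with "fov_y" (degrees; the focal length in pixels is half the picture's height over the tangent of half this angle, whatever the lens; pixels are square), "cx", "cy" (the principal point, pixels), "origin" and "attitude" of the camera in the world; the wrist camera has in their place "tool_from_camera" (4x4, takes a point from camera to tool coordinates, whose origin is the TCP and whose axes are the flange's). Camera axes: x right, y down, z forward; pixel columns grow to the right and rows downward; lengths in m; the calibration is good to about 2 mm. A picture is of the moment at which its call begins: read the wrist's pose just before it. camera_params takes no time and is no camera call.
- manip.sign_off(): hands the job in; it is judged then, once.
Trained networks look in the newest picture that a camera, given by its name, has taken for a name from the list of things; names that differ only in an ending like _2 or _b are one class to them, and where a whole thing is asked for, a point or a joint stands for the part that bears it (a point fixed in the world has none). Each returns a list of dicts, best first, with "conf" (0 to 1); they miss things now and then, are a little off and sometimes report something else, mostly with a low value. They report only what shows in the picture. A call takes as long as a camera call.
- manip.search_frame(camera, label): "rect" ([left, top, width, height] in pixels, round what is visible of it).
- manip.cut_out(camera, label): "region" (384x512 bool, what is visible of it) and "rect" ([left, top, width, height] in pixels, round what is visible of it).
The state is a dict: "t": time; "qpos": joint angles; "joint_vel": joint speeds; "joint_torque": joint torques, N m; "tool_pos": TCP position; "tcp_rot": TCP orientation; "wrist_force": force on the tool from outside, world axes, zero at the start; "torque": the same for the moment, N m; "width": finger opening in m; "grip_force": force on a finger pad.
Only numpy, scipy, OpenCV 4.12 (cv2) and the standard library are available. Lean on these libraries where they do the work, as an engineer would, in place of code of your own. Each camera call takes 0.05 s, during which the arm holds its last target. There are 200 camera calls.

TASK

Work the ratchet lever of the index table, stroke after stroke, until the tapered asphalt block stands under the load head, and leave the lever back at its rest stop; then swing up the guard cover on the sloping console, push the toggle beneath it up the slope to armed, and close the cover fully again. Turn the table only with its lever - do not touch the table, its toothed wheel or the specimens - and leave everything else on the bench where it is.

Things in the scene. Friction and masses are not known exactly. Their poses are not given: they have to be found in the camera images.
- station: Fixed index station, newly placed each time. Origin on the bench; x towards the table's axis, which stands at x = 160 mm, y = 0; z up. The middle of the lever handle's swing is at x = -40. Base plate x 15 to 310, y +-165, 20 mm high. Crosshead 60 x 345 mm, 270 to 312 mm high, over x = 228, on columns at y = +-145. A sprung pawl (under 60 mm high) at its +y side holds the wheel.
- turntable (a joint): Table angle, rad, growing anticlockwise from above, the only way it turns (12-tooth ratchet wheel, tip radius 125 mm, top 52 mm high). 0 = tapered block under the head; starts at -2.05 to -0.75, mostly between teeth. Each full lever stroke moves one tooth, 0.524, and leaves it 0 to 0.06 past a multiple of that; the first may move less or nothing. It stays where left.
- lever (a joint): Lever angle about the table's axis, rad: 0 = rest stop (handle 0.33 rad from the middle, towards station +y), 0.66 = end stop (towards -y). Growing (anticlockwise from above) drives the table; going back, the pawl slips over one tooth. No spring: stays where left; starts at 0 to 0.5. A stroke needs nearly the whole swing: beyond 0.63 and back below 0.06. About 4 N at the handle.
- lever_grip (a point): Centre of the lever's handle: upright black cylinder 22 mm thick, 50 to 125 mm above the bench, 200 mm from the table's axis; this point is 95 mm up. Round it nothing of the station is higher than 60 mm except the specimens, 95 mm or more away.
- specimen_plate: Round aluminium table top, radius 100 mm, top 60 mm high, with the toothed wheel below it and three black asphalt specimens clamped 68 mm from its axis: tapered block (foot 70 x 50, top 45 x 50, 100 mm tall) at +x, round core (60 mm thick, 90 tall) at +y, square block (50 x 50 x 105 mm) at -x; -y is empty. Not to be touched. Origin: on the axis at bench height.
- load_foot (a point): Centre of the underside of the fixed load head (a steel disc 68 mm across on a ram), 176 mm above the bench, 68 mm beyond the table's axis as seen from the lever.
- console: Grey fixed switch console, newly placed each time, 170 mm deep, 200 wide. Origin: on the bench, 35 mm behind its front face; x to the back, z up. Its face slopes 40 degrees from the front edge (x = -35, 30 mm high) to x = 103, 146 mm high; flat top to x = 135. In this frame up the slope = (0.766, 0, 0.643), out of the face = (-0.643, 0, 0.766). Dials and lamps are for show.
- cover (a joint): Angle of the guard cover, rad: 0 closed, 1.6 fully open (stop), standing square out of the sloping face, so that it leans over the toggle and blocks it from straight above. The stiff hinge holds it wherever it is left (about 1 N at its handle).
- cover_hinge (a point): Middle of the cover's hinge line, which runs along the console's y, 158 mm up the slope from the front edge, 4 mm out of the face. With the cover closed its x points up the slope and z out of the face. The cover is a box 66 mm wide and 54 high, open below, reaching 100 mm down the slope from here.
- cover_grip (a point): Middle of the cover's handle: steel bar 10 mm thick along the console's y, 50 mm clear between its two arms, 42 mm beyond the cover's lower end (36 mm free between them). From the hinge, closed: 142 mm down the slope and 30 mm out of the face; opening, it goes in an arc up and back round the hinge line, radius 145 mm.
- toggle (a joint): Angle of the toggle, rad: 0 = off, leaning down the slope (0.4 rad from the face's normal); 0.8 = armed, leaning up the slope. Stays where it is left; about 1.5 N at its tip. Off at the start.
- toggle_pivot (a point): Pivot of the toggle, 52 mm down the slope from the cover's hinge line, 4 mm out of the face; its axis runs along the console's y.
- toggle_tip (a point): Centre of the toggle's end ball, 18 mm across, 40 mm from its pivot on a bar 10 mm thick.
- core: Bystander: black asphalt disc standing flat, 96 mm across, 60 mm high, behind the console. Origin under its centre.
- bottle: Bystander: white bottle, 60 mm across, 170 mm tall, near the station's -y side. Origin under its centre.
- tin: Bystander: metal can, 66 mm across, 90 mm tall, near the station's +y side. Origin under its centre.
- beaker: Bystander: steel beaker, 72 mm across, 90 mm tall, beside the console at +y. Origin under its centre.
- weight: Bystander: brass weight, 60 mm across, 80 mm tall, beside the console at -y. Origin under its centre.
- wrench: Bystander: wrench, 170 mm long, lying in front of the console. Origin under its centre, x along it.
- mallet: Bystander: hammer, 200 mm long, lying in front of the station. Origin under its centre, x along it.

How it is judged:
On the way, in this order (a step that is already met when the one before it is completed fails the run):
1. the tapered block is under the load head and the lever back at its rest stop (value of joint turntable between -0.15 and 0.17 rad and value of joint lever below 0.1 rad), for 0.2 s.
2. the guard cover is swung up (value of joint cover above 1.1 rad), for 0.1 s.
3. the toggle is pushed up to armed (value of joint toggle above 0.65 rad), for 0.1 s.
At the end, for the whole second after the job is handed in: the tapered block is under the load head (table joint between -0.15 and 0.17 rad, about 10 mm either way), the lever within 0.1 rad of its rest stop, the toggle beyond 0.65 rad (armed), and the cover within 0.08 rad of closed (all of step 1 and value of joint toggle above 0.65 rad and value of joint cover below 0.08 rad); the robot touches nothing.
It fails at once if the robot touches the table top, its toothed wheel or the specimens (contact force between any of the fingers, the arm and specimen_plate above 2 N).
It fails at once if a bystander is shifted by more than 30 mm or knocked over (distance of any of core, bottle, tin, beaker, weight, wrench, mallet from where it was at the start of the episode above 0.03 m or angle between any of core, bottle, tin, beaker, weight, wrench, mallet's own z axis and vertical above 0.4 rad).
It also fails if it takes over 72 s, if anything falls off the work surface, if the arm or the gripper's body presses on something with over 40 N, if the wrist force passes 120 N, or if a joint passes its speed limit or range.

## Working session

There is one attempt and no reset: what is moved stays moved. The work goes in short steps, Python scripts to look and compute and a shell command to move; the robot and the scene stay as the last step left them, time stands still between calls to the robot, and variables do not carry over. Pictures are saved under pics/ and viewed, at most 10 in all, crops included, and the job is handed in when it is done.

```bash
mkdir -p pics
cat > h.py <<'E'
import numpy as np,cv2
from cell import manip
from scipy.spatial.transform import Rotation as R
def cam(n):
    p=manip.camera_params(n)
    if 'origin' in p:
        A=np.array(p['attitude'],float); 
        Rm=A if A.shape==(3,3) else R.from_rotvec(A).as_matrix()
        o=np.array(p['origin'])
    else:
        s=manip.get_state();T=np.array(p['tool_from_camera'])
        Rt=R.from_rotvec(s['tcp_rot']).as_matrix()
        Rm=Rt@T[:3,:3];o=Rt@T[:3,3]+s['tool_pos']
    f=192/np.tan(np.radians(p['fov_y'])/2)
    return o,Rm,f,p['cx'],p['cy']
def ray(c,u,v):
    o,Rm,f,cx,cy=c; d=Rm@np.array([(u-cx)/f,(v-cy)/f,1]); return o,d/np.linalg.norm(d)
def atz(c,u,v,z):
    o,d=ray(c,u,v); return o+d*(z-o[2])/d[2]
def proj(c,P):
    o,Rm,f,cx,cy=c; q=(np.atleast_2d(P)-o)@Rm; return q[:,:2]/q[:,2:]*f+[cx,cy]
def tri(rs):
    A=0;b=0
    for o,d in rs:
        M=np.eye(3)-np.outer(d,d);A=A+M;b=b+M@o
    return np.linalg.solve(A,b)
def mv(target,rotvec=None):
    s=manip.get_state();Rt=R.from_rotvec(s['tcp_rot'])
    print('shift mm',(Rt.inv().apply(np.array(target)-s['tool_pos'])*1000).round(1))
    if rotvec is not None: print('turn deg',np.degrees((Rt.inv()*R.from_rotvec(rotvec)).as_rotvec()).round(1))
E
python3 - <<'E'
from h import *
print({k:manip.camera_params(k) for k in('scene','side','wrist')})
s=manip.get_state();print(s['tcp_rot'],s['tool_pos'])
ims=[]
for k in('scene','side'):
    im=manip.read_camera(k);cv2.imwrite(f'pics/{k}0.png',im[:,:,::-1]);
    print(k)
    for l in ['station','turntable','lever','lever_grip','specimen_plate','console','cover','cover_grip','toggle','load_foot','core','bottle','tin','beaker','weight','wrench','mallet']:
        r=manip.search_frame(k,l)
        print(l,[(np.round(x['rect']).tolist(),round(x['conf'],2)) for x in r[:2]])
E
```

```text
{'scene': {'fov_y': 42.692328461007676, 'cx': 256.18290699232034, 'cy': 181.64271849010893, 'origin': array([ 1.40897839, -0.24650855,  1.17833992]), 'attitude': array([-1.99725338, -1.54127189,  0.57259666])}, 'side': {'fov_y': 53.001273667948624, 'cx': 253.5266909279254, 'cy': 193.76393834606992, 'origin': array([0.34518506, 0.86055059, 1.03404888]), 'attitude': array([-0.33314148,  2.82090431, -1.1496096 ])}, 'wrist': {'fov_y': 67.41688573973752, 'cx': 249.70817331983181, 'cy': 192.4431960037637, 'tool_from_camera': array([[-2.97083533e-04, -9.64654363e-01, -2.63518258e-01,
         7.36910817e-02],
       [ 9.99999795e-01, -4.36128017e-04,  4.69148981e-04,
        -2.34014074e-05],
       [-5.67494307e-04, -2.63518064e-01,  9.64654294e-01,
        -1.70291197e-01],
       [ 0.00000000e+00,  0.00000000e+00,  0.00000000e+00,
         1.00000000e+00]])}}
[-2.22055799e+00 -2.22051142e+00  1.94439203e-03] [ 5.74493339e-01 -7.73408764e-06  2.13121821e-01]
scene
station [([80.0, 167.0, 159.0, 140.0], 0.82), ([315.0, 158.0, 44.0, 25.0], 0.6)]
turntable [([123.0, 217.0, 92.0, 68.0], 0.56)
[... 1103 characters left out ...]
 0.64)]
specimen_plate [([226.0, 131.0, 56.0, 43.0], 0.58)]
console [([190.0, 215.0, 71.0, 83.0], 0.73), ([162.0, 242.0, 30.0, 38.0], 0.64)]
cover [([216.0, 227.0, 41.0, 43.0], 0.67)]
cover_grip [([214.0, 226.0, 45.0, 41.0], 0.63)]
toggle []
load_foot [([204.0, 98.0, 103.0, 101.0], 0.81)]
core [([160.0, 243.0, 32.0, 38.0], 0.66)]
bottle [([310.0, 113.0, 17.0, 37.0], 0.94)]
tin [([161.0, 242.0, 30.0, 39.0], 0.58), ([286.0, 179.0, 16.0, 30.0], 0.57)]
beaker [([197.0, 285.0, 26.0, 37.0], 0.83), ([215.0, 225.0, 43.0, 45.0], 0.51)]
weight [([229.0, 214.0, 15.0, 19.0], 0.46)]
wrench [([267.0, 253.0, 18.0, 48.0], 0.51), ([309.0, 158.0, 22.0, 43.0], 0.45)]
mallet [([306.0, 162.0, 26.0, 38.0], 0.69)]
```

View pics/scene0.png

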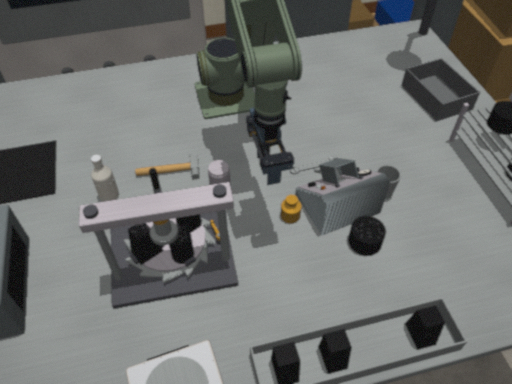

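View pics/side0.png

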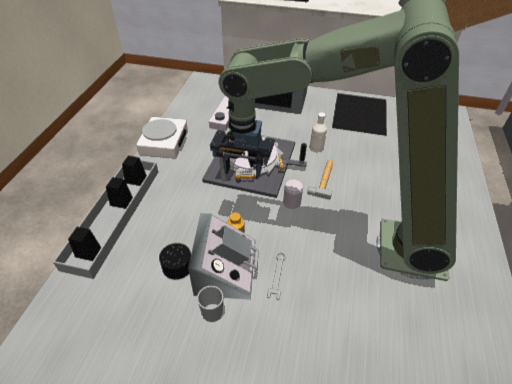

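The scene shows the station around (170,240) with crosshead at (155,205), lever handle at (155,181); the console is around (340,195) with the cover at (338,170). Side view: station (255,150), console (225,255), handle of cover near (253,245). I'll look at enlarged crops.

Run:
```python
from h import *
s=cv2.imread('pics/scene0.png');d=cv2.imread('pics/side0.png')
def c(im,x,y,w,h): return cv2.resize(im[y:y+h,x:x+w],(400,300),interpolation=cv2.INTER_CUBIC)
m=np.vstack([np.hstack([c(s,70,160,200,150),c(s,280,140,120,90)]),np.hstack([c(d,190,90,160,120),c(d,170,205,120,90)])])
cv2.imwrite('pics/m1.png',m)
```

```text
(no output)
```

View pics/m1.png

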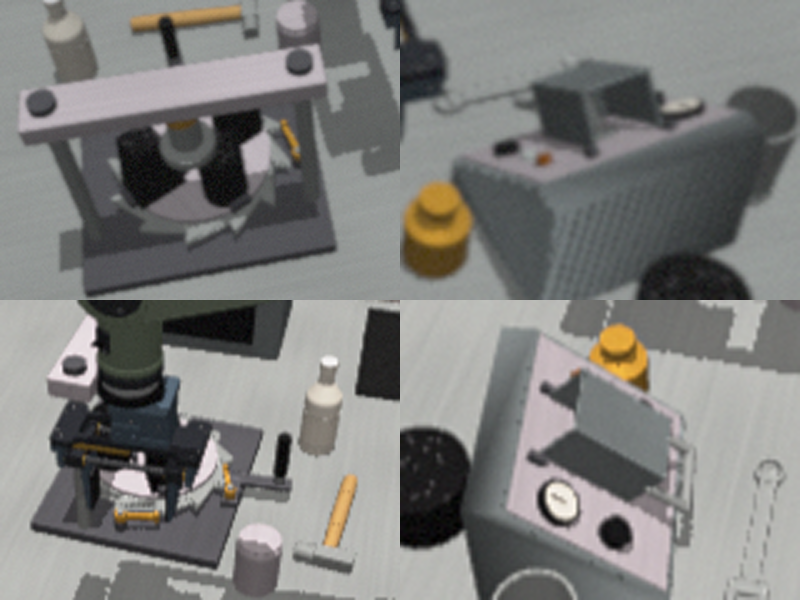

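Mosaic: crosshead caps at scene (90,211) and (219,191), plate corners at scene (237,280), (112,304); cover and bar are clear in the side view (bar near side (254,244)), console corners at side (201,213), (190,269). Now fit the two poses.

```bash
cat > fit.py <<'E'
from h import *
from scipy.optimize import least_squares
S,D=cam('scene'),cam('side')
def fit(obs,x0):
    def W(p,P):
        c,s=np.cos(p[2]),np.sin(p[2]);return np.array([p[0]+c*P[0]-s*P[1],p[1]+s*P[0]+c*P[1],P[2]])
    def res(p): return np.concatenate([(proj(c,W(p,P))[0]-uv) for c,uv,P in obs])
    r=least_squares(res,x0,loss='soft_l1',f_scale=1.5);return r.x,res(r.x).reshape(-1,2).round(1)
E
python3 - <<'E'
from fit import *
st=[(S,(90.5,211.5),(.228,-.145,.318)),(S,(219.5,191),(.228,.145,.318)),(S,(237.5,280),(.31,.165,.02)),(S,(112.5,304),(.31,-.165,.02)),
(D,(294.8,142),(.015,-.165,.02)),(D,(277.2,194.5),(.015,.165,.02)),(D,(203.2,180),(.31,.165,.02))]
p,r=fit(st,[.5,-.3,0]);print('station',p,r.tolist())
co=[(D,(200.6,213.4),(.135,-.1,.146)),(D,(190.1,269.5),(.135,.1,.146)),(D,(211.4,214.9),(.103,-.1,.146)),(D,(202.4,268),(.103,.1,.146)),(D,(250,291.4),(-.035,.1,.03)),(D,(257,239.5),(-.035,-.1,.03)),
(S,(325.6,201.5),(.135,-.1,.146)),(S,(387,176),(.135,.1,.146))]
q,r=fit(co,[.5,.2,0]);print('console',q,r.tolist())
np.save('p.npy',p);np.save('q.npy',q)
ax=p[:2]+.16*np.array([np.cos(p[2]),np.sin(p[2])])
# lever handle top in both cams
g=tri([ray(S,153.0,171.5),ray(D,303.4,145)]);print('grip top',g)
d=g[:2]-ax;print('axis',ax,'r',np.hypot(*d),'lever',(np.arctan2(d[1],d[0])-p[2]-np.pi+.33+np.pi)%(2*np.pi)-np.pi)
for n,l in((S,'scene'),(D,'side')):
    for k in('lever_grip','cover'):
        pass
E
```

```text
station [ 0.45421696 -0.28347458 -0.03734682] [[-0.8, -3.3], [-0.0, -4.7], [1.3, 0.5], [-0.4, 1.6], [-0.2, -0.7], [0.0, 0.5], [-1.6, -0.3]]
console [0.51998216 0.20869543 0.18320371] [[0.6, -0.1], [0.6, -0.7], [0.2, -1.2], [0.1, 1.3], [3.1, 2.4], [-0.9, -0.5], [-0.0, 1.0], [0.9, 2.4]]
grip top [ 0.41670558 -0.29979837  0.12200222]
axis [ 0.61410539 -0.28944868] r 0.19767094008913313 lever 0.41972894264928584
```

Run:
```python
from h import *
S,D=cam('scene'),cam('side');p=np.load('p.npy');q=np.load('q.npy')
def fr(p,P):
    c,s=np.cos(p[2]),np.sin(p[2]);return np.array([p[0]+c*P[0]-s*P[1],p[1]+s*P[0]+c*P[1],P[2]])
print('bottle',tri([ray(S,98,160),ray(D,321.3,115)]),'tin',tri([ray(S,219,166),ray(D,294,184)]),'hammer',atz(S,163,170,.01),atz(S,195,166,.02),'weight',tri([ray(S,291.5,197.5),ray(D,235,216)]),'beaker',tri([ray(S,388,173),ray(D,210.5,297)]))
# cover bar centre from side view mosaic
for l in(0,.33,.42,.66):
    a=p[2]+np.pi-.33+l;ax=fr(p,(.16,0,0));print('lever',l,ax+[.2*np.cos(a),.2*np.sin(a),0])
h=fr(q,(-.035+.158*.766-.004*.643,0,.03+.158*.643+.004*.766));print('hinge',h)
u=fr([0,0,q[2]],(.766,0,.643));n=fr([0,0,q[2]],(-.643,0,.766));y=fr([0,0,q[2]],(0,1,0))
gr=h-.142*u+.03*n;print('bar',gr)
print('bar proj side',proj(D,np.array([gr-.025*y,gr,gr+.025*y])).round(1).tolist(),'hinge',proj(D,np.array([h-.033*y,h+.033*y])).round(1).tolist())
s=manip.get_state()
a=p[2]+np.pi-.33+.42;t=fr(p,(.16,0,0))+[.2*np.cos(a),.2*np.sin(a),.097]
x=np.array([-np.cos(a),-np.sin(a),0]);z=np.array([0,0,-1]);Y=np.cross(z,x)
for sg in(1,-1):
    mv(t,R.from_matrix(np.c_[sg*x,sg*Y,z]).as_rotvec())
```

```text
bottle [ 0.37236203 -0.44390441  0.16657537] tin [ 0.42047998 -0.10813944  0.09656466] hammer [ 0.3166191  -0.27216709  0.01      ] [ 0.33486427 -0.17079758  0.02      ] weight [0.58361829 0.06988824 0.08365001] beaker [0.57131996 0.37155926 0.08954449]
lever 0 [ 0.42744869 -0.21762058  0.        ]
lever 0.33 [ 0.41424485 -0.28198106  0.        ]
lever 0.42 [ 0.41438256 -0.29997446  0.        ]
lever 0.66 [ 0.42260903 -0.34714741  0.        ]
hinge [0.60204154 0.22389949 0.134658  ]
bar [0.47612264 0.20056908 0.066332  ]
bar proj side [[258.3, 251.3], [258.0, 258.1], [257.7, 265.1]] hinge [[215.6, 233.5], [212.9, 251.8]]
shift mm [-300.  -160.6  117. ]
turn deg [ 0. -0. 87.]
shift mm [-300.  -160.6  117. ]
turn deg [  0.   0. -93.]
```

```bash
python3 -m crank '[[[-40,-25,0],[0,0,10.5]],[[-90,-50,0],[0,0,21]],[[-145,-80,0],[0,0,31.5]],[[-200,-110,0],[0,0,42]],[[-250,-135,0],[0,0,52.5]],[[-300,-160,0],[0,0,63]],[[-300,-160,0],[0,0,73.5]],[[-300,-160,0],[0,0,84]]]' 60
python3 - <<'E'
from h import *
im=manip.read_camera('wrist');s=manip.get_state();print(s['qpos'],s['tool_pos'])
W=cam('wrist');
S=cam('scene');sc=manip.read_camera('scene');D=cam('side');sd=manip.read_camera('side')
def c(im,x,y,w,h): return cv2.resize(im[y:y+h,x:x+w],(400,300),interpolation=cv2.INTER_CUBIC)
m=np.vstack([np.hstack([cv2.resize(im,(400,300)),c(sc,100,160,160,120)]),np.hstack([c(sd,190,90,160,120),c(sd,170,205,120,90)])])
cv2.imwrite('pics/m2.png',m[:,:,::-1])
for n in('wrist','scene'):
  for l in('lever_grip','lever'):
    print(n,l,[(np.round(x['rect']).tolist(),round(x['conf'],2)) for x in manip.search_frame(n,l)[:2]])
E
```

```text
t: 2.8
tool_pos: [0.4144, -0.3009, 0.214]
tcp_rot: [-3.138, -0.151, -0.0]
wrist_force: [0.4, -0.1, -0.7]
width: 0.0598
grip_force: 0.0
[-6.49746126e-01  2.20649611e-01  1.70389136e+00  1.55460529e-04
  1.21681424e+00  8.27419585e-01] [ 0.4147033  -0.30058877  0.21399621]
wrist lever_grip [([203.0, 96.0, 63.0, 112.0], 0.87)]
wrist lever [([202.0, 96.0, 62.0, 110.0], 0.75)]
scene lever_grip [([293.0, 160.0, 45.0, 13.0], 0.75), ([78.0, 169.0, 160.0, 138.0], 0.7)]
scene lever [([150.0, 169.0, 13.0, 26.0], 0.49)]
```

View pics/m2.png

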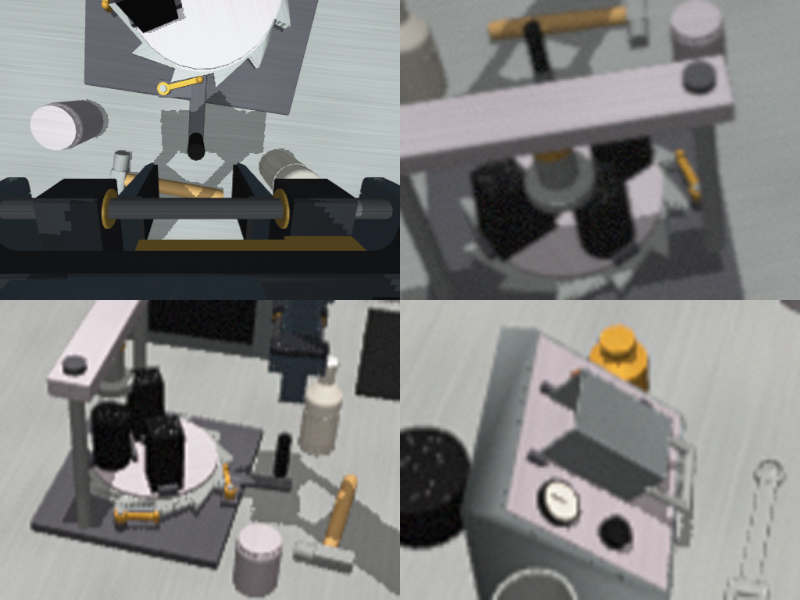

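The wrist view shows the handle top at about (251,197) px, centred between the fingers; the table's empty sector faces the lever, so the tapered block is at the far side (about -1.5 rad).

Run:
```python
from h import *
W,S,D=cam('wrist'),cam('scene'),cam('side');p=np.load('p.npy')
g=atz(W,251,196,.125);print('handle',g)
ax=p[:2]+.16*np.array([np.cos(p[2]),np.sin(p[2])]);d=g[:2]-ax
print('r',np.hypot(*d),'lever',(np.arctan2(d[1],d[0])-p[2]-np.pi+.33+np.pi)%(2*np.pi)-np.pi)
for nm,px,z,off in(('sq',(190+163*.4,90+121*.4),.165,np.pi),('tap',(190+147*.4,90+74*.4),.16,0),('core',(190+110*.4,90+108*.4),.15,np.pi/2)):
    v=atz(D,*px,z)[:2]-ax;print(nm,np.hypot(*v),(np.arctan2(v[1],v[0])-p[2]-off+np.pi)%(2*np.pi)-np.pi)
mv(np.r_[g[:2],.103])
for l in(0,.66):
    a=p[2]+np.pi-.33+l;mv(np.r_[ax+.2*np.array([np.cos(a),np.sin(a)]),.103])
```

```text
handle [ 0.41541157 -0.30151641  0.125     ]
r 0.19905995677858562 lever 0.4280075699245325
sq 0.05192011578111834 -1.0336806762285482
tap 0.0760557473735775 -1.1609284987448545
core 0.06608179295535944 -1.3078119267704176
shift mm [1.00e-01 1.80e+00 1.11e+02]
shift mm [ 21.  -80.4 111. ]
shift mm [  2.4  47.9 111. ]
```

```bash
python3 -m crank '[[[0,2,50],[0,0,3]],[[0,2,90],[0,0,3]],[[0,2,111],[0,0,3]]]' 60; python3 -m crank '[[[0,0,0],[0,0,0]],[[0,0,0],[0,0,0]],[[0,0,0],[0,0,0]],[[0,20,0],[0,0,5]],[[1.5,36,0],[0,0,9]],[[3,44,0],[0,0,13]],[[3,48,0],[0,0,14]],[[3,48,0],[0,0,14]]]' 25
```

```text
t: 3.52
tool_pos: [0.4144, -0.301, 0.1009]
tcp_rot: [-3.138, -0.085, 0.004]
wrist_force: [-0.4, 0.5, -0.1]
width: 0.0602
grip_force: 0.0
t: 4.53
tool_pos: [0.4207, -0.3477, 0.1036]
tcp_rot: [-3.123, 0.301, 0.0]
wrist_force: [-0.1, 5.8, 3.7]
width: 0.0246
grip_force: 3.2
```

```bash
python3 -m crank '[[[0.5,4,0],[0,0,0]],[[0.5,4,0],[0,0,0]]]' ; python3 -m crank '[[[0.5,4,0],[0,0,0]],[[0.5,4,0],[0,0,0]]]'
```

```text
t: 4.78
tool_pos: [0.4206, -0.3479, 0.1035]
tcp_rot: [-3.115, 0.303, 0.002]
wrist_force: [2.6, 15.3, 6.8]
width: 0.0249
grip_force: 8.4
t: 5.03
tool_pos: [0.4205, -0.348, 0.1034]
tcp_rot: [-3.107, 0.304, 0.003]
wrist_force: [5.3, 27.4, 11.2]
width: 0.0255
grip_force: 13.7
```

```bash
python3 -m crank '[[[-9,-32,0],[0,0,-8]],[[-17,-55,0],[0,0,-14]],[[-21,-80,0],[0,0,-20]],[[-22,-105,0],[0,0,-26]],[[-20,-128,0],[0,0,-30]],[[-19,-136,0],[0,0,-33]],[[-18,-141,0],[0,0,-33]],[[-18,-142,0],[0,0,-33]]]'
python3 - <<'E'
from h import *
p=np.load('p.npy');ax=p[:2]+.16*np.array([np.cos(p[2]),np.sin(p[2])])
for l in(0,.16,.33,.5,.66):
    a=p[2]+np.pi-.33+l;print(l);mv(np.r_[ax+.2*np.array([np.cos(a),np.sin(a)]),.103])
im=manip.read_camera('side')
cv2.imwrite('pics/s3.png',cv2.resize(im[80:210,180:350],(680,520),interpolation=cv2.INTER_CUBIC)[:,:,::-1])
E
```

```text
t: 6.02
tool_pos: [0.4302, -0.2156, 0.1033]
tcp_rot: [3.083, 0.599, 0.002]
wrist_force: [1.5, -1.3, 1.7]
width: 0.0251
grip_force: 0.7
0
shift mm [-3.3  0.8  0.3]
0.16
shift mm [-23.2  25.9   0.3]
0.33
shift mm [-39.6  55.6   0.4]
0.5
shift mm [-50.8  87.6   0.4]
0.66
shift mm [-56.3 119.1   0.4]
```

View pics/s3.png

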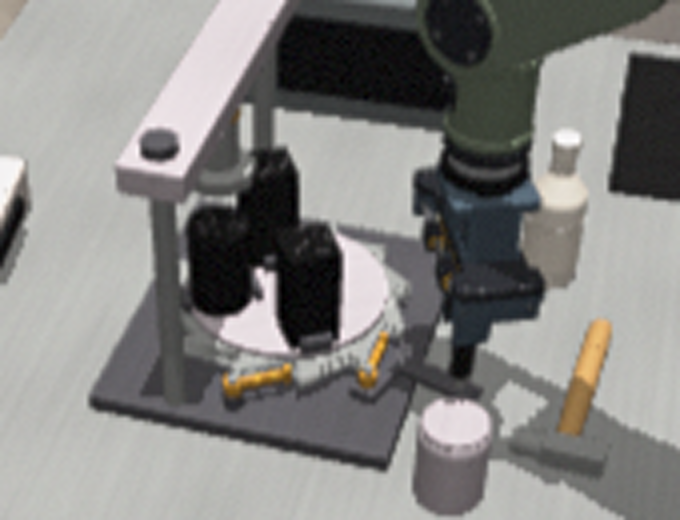

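The side view shows the lever back near rest, with the square block front; the table has about a quarter turn left. My turn had the wrong sign, so I square the tool up and use a fixed orientation from here.

```bash
python3 -m crank '[[[-1,0,0],[0,0,8]],[[-2,0,0],[0,0,16]],[[-3,0,0],[0,0,24]],[[-3,0,0],[0,0,24]]]'
python3 - <<'E'
from h import *
p=np.load('p.npy');ax=p[:2]+.16*np.array([np.cos(p[2]),np.sin(p[2])])
for l in(0,.33,.66):
    a=p[2]+np.pi-.33+l;mv(np.r_[ax+.2*np.array([np.cos(a),np.sin(a)]),.103])
E
```

```text
t: 6.58
tool_pos: [0.4266, -0.2164, 0.1028]
tcp_rot: [-3.141, 0.054, 0.001]
wrist_force: [-0.3, -0.7, 0.6]
width: 0.0248
grip_force: 0.0
shift mm [ 0.9  1.2 -0.2]
shift mm [-10.1  66.   -0.2]
shift mm [  0.5 130.8  -0.3]
```

```bash
python3 -m crank '[[[1,-5,0],[0,0,0]],[[1,-5,0],[0,0,0]]]'; python3 -m crank '[[[-8,35,0],[0,0,0]],[[-11,60,0],[0,0,0]],[[-11,80,0],[0,0,0]],[[-8,105,0],[0,0,0]],[[-3,128,0],[0,0,0]],[[-1,137,0],[0,0,0]],[[0,140,0],[0,0,0]],[[0,140,0],[0,0,0]]]'; python3 -m crank '[[[-8,-35,0],[0,0,0]],[[-11,-60,0],[0,0,0]],[[-11,-85,0],[0,0,0]],[[-8,-110,0],[0,0,0]],[[-2,-132,0],[0,0,0]],[[0,-138,0],[0,0,0]],[[0,-141,0],[0,0,0]],[[0,-141,0],[0,0,0]]]';  python3 - <<'E'
from h import *
im=manip.read_camera('side')
cv2.imwrite('pics/s4.png',cv2.resize(im[80:210,180:350],(680,520),interpolation=cv2.INTER_CUBIC)[:,:,::-1])
E
```

```text
t: 6.82
tool_pos: [0.427, -0.2152, 0.1028]
tcp_rot: [3.133, -0.046, -0.003]
wrist_force: [-5.4, -14.9, -4.0]
width: 0.0249
grip_force: 7.7
t: 7.82
tool_pos: [0.4227, -0.3482, 0.1027]
tcp_rot: [-3.135, 0.055, 0.003]
wrist_force: [-1.5, 7.6, 2.5]
width: 0.0251
grip_force: 4.2
t: 8.82
tool_pos: [0.427, -0.2152, 0.1032]
tcp_rot: [3.13, -0.046, -0.003]
wrist_force: [-7.7, -18.4, -2.2]
width: 0.0249
grip_force: 9.3
```

View pics/s4.png

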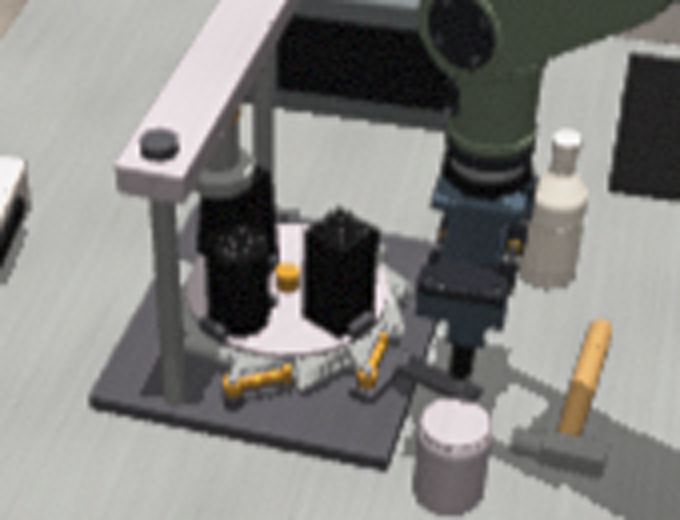

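Square block's top is at (341,222), the core's at (243,243) of the crop: the table turned about one tooth. Compute its angle.

Run:
```python
from h import *
D=cam('side');p=np.load('p.npy')
ax=p[:2]+.16*np.array([np.cos(p[2]),np.sin(p[2])])
c,s=np.cos(p[2]),np.sin(p[2])
for th in(-1.05,-.52,0):
  print(th,[((proj(D,np.r_[ax+.068*np.array([np.cos(p[2]+th+o),np.sin(p[2]+th+o)]),z])[0]-[180,80])*4).round().tolist() for o,z in((np.pi,.165),(np.pi/2,.15),(0,.16))])
```

```text
-1.05 [[304.0, 244.0], [216.0, 224.0], [269.0, 164.0]]
-0.52 [[338.0, 233.0], [233.0, 245.0], [236.0, 174.0]]
0 [[356.0, 213.0], [266.0, 257.0], [217.0, 193.0]]
```

It stands at about -0.47, so one more stroke remains.

```bash
python3 -m crank '[[[-8,35,0],[0,0,0]],[[-11,60,0],[0,0,0]],[[-11,80,0],[0,0,0]],[[-8,105,0],[0,0,0]],[[-3,130,0],[0,0,0]],[[-1,138,0],[0,0,0]],[[0,141,0],[0,0,0]],[[0,141,0],[0,0,0]]]'; python3 -m crank '[[[-8,-35,0],[0,0,0]],[[-11,-60,0],[0,0,0]],[[-11,-85,0],[0,0,0]],[[-8,-110,0],[0,0,0]],[[-2,-132,0],[0,0,0]],[[0,-138,0],[0,0,0]],[[0,-141,0],[0,0,0]],[[0,-141,0],[0,0,0]]]';  python3 - <<'E'
from h import *
im=manip.read_camera('side')
cv2.imwrite('pics/s5.png',cv2.resize(im[80:210,180:350],(680,520),interpolation=cv2.INTER_CUBIC)[:,:,::-1])
E
```

```text
t: 9.88
tool_pos: [0.4229, -0.3482, 0.1029]
tcp_rot: [-3.135, 0.056, 0.002]
wrist_force: [-0.3, 9.1, 4.2]
width: 0.0252
grip_force: 4.2
t: 10.88
tool_pos: [0.4271, -0.2152, 0.1032]
tcp_rot: [3.13, -0.047, -0.003]
wrist_force: [-7.0, -19.1, -2.6]
width: 0.0249
grip_force: 9.4
```

View pics/s5.png

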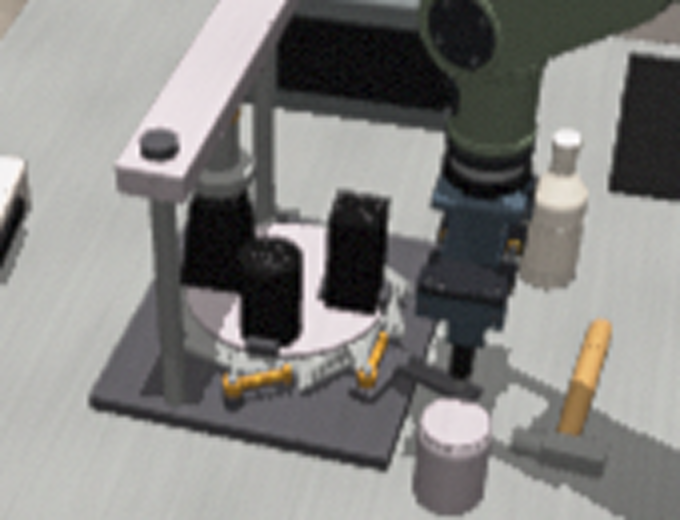

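The core stands nearest the camera at (271,252) and the square at (359,205), so the table is at about +0.05. The lever is on its rest stop. I release it, rise and get the pre-grasp pose for the cover bar.

```bash
python3 -m crank '[[[0,3,0],[0,0,0]],[[0,3,0],[0,0,0]],[[0,3,0],[0,0,0]],[[0,3,0],[0,0,0]],[[0,3,-50],[0,0,0]],[[0,3,-110],[0,0,0]],[[0,3,-140],[0,0,0]]]' 60
cat >> h.py <<'E'
def con():
    q=np.load('q.npy');C=R.from_euler('z',q[2]).as_matrix();o=np.r_[q[:2],0]
    y=C[:,1];u=C@[.7660,0,.6428];n=C@[-.6428,0,.7660]
    return o+C@[-.035+.158*.766-.004*.643,0,.03+.158*.643+.004*.766],u,n,y
def ori(z,y):
    return R.from_matrix(np.c_[np.cross(y,z),y,z]).as_rotvec()
E
python3 - <<'E'
from h import *
h,u,n,y=con();print(h,manip.get_state()['qpos'].round(2))
b=h-.142*u+.03*n;mv(b+.09*n,ori(-n,u))
E
```

```text
t: 11.8
tool_pos: [0.4291, -0.2134, 0.2463]
tcp_rot: [3.139, -0.054, 0.008]
wrist_force: [0.6, -0.2, -0.5]
width: 0.0599
grip_force: 0.0
[0.60204154 0.22389949 0.134658  ] [-0.49  0.14  1.72  0.    1.27  1.12]
shift mm [ -24.3 -403.1  110. ]
turn deg [-28.2  35.5 -97.8]
```

```bash
python3 -m crank '[[[-3,-50,0],[-2.7,3.4,-9.5]],[[-6,-100,0],[-5.4,6.8,-19]],[[-9,-150,0],[-8.1,10.3,-28.5]],[[-12,-200,0],[-10.9,13.7,-38]],[[-15,-250,5],[-13.7,17.2,-47.4]],[[-18,-300,15],[-16.4,20.6,-56.8]],[[-21,-350,30],[-19.2,24.1,-66.4]],[[-24,-400,40],[-21.8,27.4,-75.5]]]' 60
python3 - <<'E'
from h import *
h,u,n,y=con();b=h-.142*u+.03*n;mv(b+.09*n,ori(-n,u));print(manip.get_state()['qpos'].round(2))
E
```

```text
t: 12.8
tool_pos: [0.417, 0.1894, 0.2027]
tcp_rot: [2.138, 1.674, 0.613]
wrist_force: [1.0, -0.2, 0.6]
width: 0.0604
grip_force: 0.0
shift mm [ -6.8 -33.7  58. ]
turn deg [ -6.6   7.8 -22.1]
[ 0.65 -0.06  2.19 -0.61  0.63  1.32]
```

```bash
python3 -m crank '[[[-2,-12,20],[-2.5,2.8,-8]],[[-4,-23,40],[-5,5.5,-16]],[[-7,-34,58],[-6.6,7.8,-22]],[[-7,-34,58],[-6.6,7.8,-22]]]' 45
python3 - <<'E'
from h import *
h,u,n,y=con();b=h-.142*u+.03*n;mv(b+.09*n,ori(-n,u));print(manip.get_state()['qpos'].round(2))
W=cam('wrist');im=manip.read_camera('wrist')
a=im.copy()
for P in(b-.025*y,b,b+.025*y,h-.033*y,h+.033*y):
    x=proj(W,P)[0];print(x.round(1));cv2.circle(a,tuple(int(i) for i in x),3,(255,0,0),1)
cv2.imwrite('pics/w6.png',cv2.resize(a,(768,576))[:,:,::-1])
for l in('cover_grip','cover'):
    print(l,[(np.round(x['rect']).tolist(),round(x['conf'],2)) for x in manip.search_frame('wrist',l)[:2]])
E
```

```text
t: 13.3
tool_pos: [0.4185, 0.1874, 0.1388]
tcp_rot: [1.676, 1.999, 0.715]
wrist_force: [0.5, 0.5, 0.8]
width: 0.045
grip_force: 0.0
shift mm [ 2.4 -1.3  3.5]
turn deg [-0.6  0.3 -0.3]
[ 0.58  0.01  2.43 -1.34  0.26  1.66]
[249.8 215.9]
[249.7 191.1]
[249.5 165.1]
[382.3 213. ]
[390.  151.5]
cover_grip [([252.0, 149.0, 172.0, 81.0], 0.71)]
cover [([250.0, 150.0, 175.0, 80.0], 0.72)]
```

View pics/w6.png

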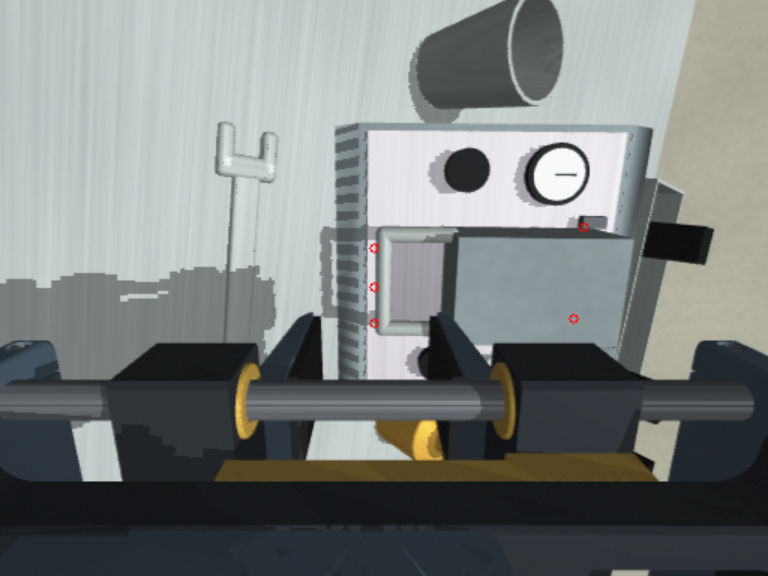

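The wrist view shows the bar at (255,188) px, about 5 px up-slope and 3 px to +y of my prediction (red), and the gap behind it clear. j4 is at its limit, so I use a 26 degree tilt instead of 40 and correct the console pose.

Run:
```python
from h import *
q=np.load('q.npy');q[:2]+=R.from_euler('z',q[2]).as_matrix()[:2,:2]@[.0055,.003];np.save('q.npy',q)
h,u,n,y=con();b=h-.142*u+.03*n
xh=np.cross(y,[0,0,1]);t=np.radians(26)
z=np.sin(t)*xh-np.cos(t)*np.array([0,0,1]);print(b,z,xh)
yy=np.cross(z,y);yy=yy if yy[2]>0 else -yy
print(np.cross(yy,z)@y)
for d in(-.07,.013): mv(b+d*z,ori(z,yy))
```

```text
[0.48098996 0.20452196 0.0663604 ] [ 0.43103504  0.07986272 -0.89879405] [ 0.98326509  0.1821806  -0.        ]
1.0000000000000002
shift mm [ 4.8 17.  29.4]
turn deg [13.6  0.2 -0.5]
shift mm [  5.   -2.5 110. ]
turn deg [13.6  0.2 -0.5]
```

```bash
python3 -m crank '[[[2,9,12],[6.8,0.1,0]],[[5,17,29],[13.6,0.2,-0.5]],[[5,17,29],[13.6,0.2,-0.5]]]' 32
python3 - <<'E'
from h import *
h,u,n,y=con();b=h-.142*u+.03*n
xh=np.cross(y,[0,0,1]);t=np.radians(26);z=np.sin(t)*xh-np.cos(t)*np.array([0,0,1]);yy=np.cross(z,y)
for d in(-.07,.013): mv(b+d*z,ori(z,yy))
print(manip.get_state()['qpos'].round(2))
W=cam('wrist');im=manip.read_camera('wrist');a=im.copy()
for P in(b-.025*y,b,b+.025*y,h-.033*y,h+.033*y):
    x=proj(W,P)[0];cv2.circle(a,tuple(int(i) for i in x),3,(255,0,0),1)
cv2.imwrite('pics/w7.png',cv2.resize(a,(768,576))[:,:,::-1])
E
```

```text
t: 13.82
tool_pos: [0.4465, 0.186, 0.1328]
tcp_rot: [1.767, 2.086, 0.528]
wrist_force: [0.3, -0.2, 0.3]
width: 0.0321
grip_force: 0.0
shift mm [12.2  3.9  5.9]
turn deg [ 3.8  2.2 -0.5]
shift mm [15.3 -1.6 88.6]
turn deg [ 3.8  2.2 -0.5]
[ 0.51  0.07  2.26 -0.56  0.37  0.82]
```

View pics/w7.png

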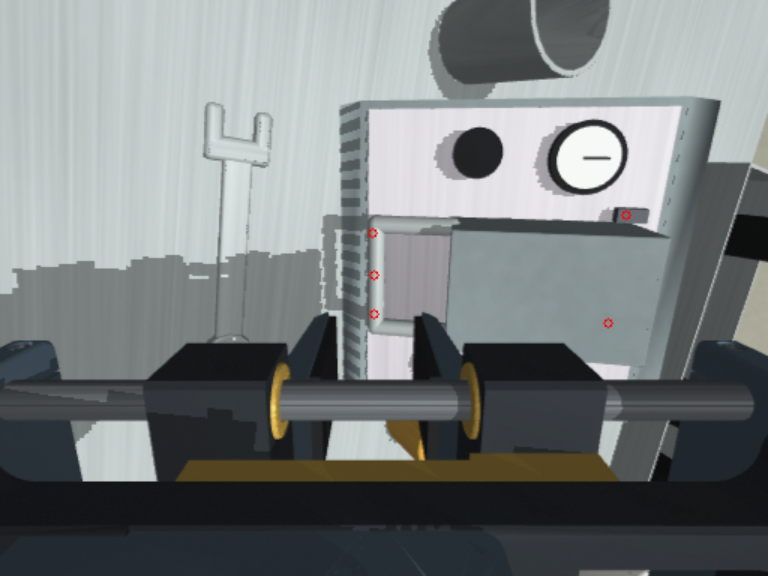

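The corrected prediction now sits on the bar (376,275) and on the hinge lug (630,215). Go in and grip.

```bash
python3 -m crank '[[[8,3,4],[2,1.2,0]],[[12,4,6],[3.8,2.2,-0.5]],[[13,3,30],[3.8,2.2,-0.5]],[[14,0,60],[3.8,2.2,-0.5]],[[15,-1.5,88],[3.8,2.2,-0.5]],[[15,-1.5,88],[3.8,2.2,-0.5]]]' 32
python3 - <<'E'
from h import *
h,u,n,y=con();b=h-.142*u+.03*n
xh=np.cross(y,[0,0,1]);t=np.radians(26);z=np.sin(t)*xh-np.cos(t)*np.array([0,0,1]);yy=np.cross(z,y)
mv(b+.013*z,ori(z,yy))
print(manip.get_state()['qpos'].round(2))
E
python3 -m crank '[[[0,0,0],[0,0,0]],[[0,0,0],[0,0,0]],[[0,0,0],[0,0,0]],[[0,0,0],[0,0,0]]]' 5
```

```text
t: 14.62
tool_pos: [0.4857, 0.204, 0.0532]
tcp_rot: [1.796, 2.159, 0.495]
wrist_force: [-0.4, -0.7, -0.1]
width: 0.0317
grip_force: 0.0
shift mm [ 1.4  1.7 -0.8]
turn deg [-0.1  0.1  0. ]
[ 0.45  0.28  2.24 -0.58  0.22  0.81]
t: 15.12
tool_pos: [0.4876, 0.2048, 0.0561]
tcp_rot: [1.795, 2.155, 0.504]
wrist_force: [3.8, -1.6, 5.5]
width: 0.0092
grip_force: 30.1
```

```bash
cat > arc.py <<'E'
from h import *
def pose(th,tilt,off=.013):
    h,u,n,y=con();c,s=np.cos(th),np.sin(th)
    U=u*c-n*s;N=n*c+u*s;b=h-.142*U+.03*N
    xh=np.cross(y,[0,0,1]);t=np.radians(tilt);z=np.sin(t)*xh-np.cos(t)*np.array([0,0,1])
    return b+off*z,R.from_rotvec(ori(z,np.cross(z,y)))
def rows(seq,ref):
    p0,R0=pose(*ref);out=[]
    for s in seq:
        p,r=pose(*s);print(s,'[',(R0.inv().apply(p-p0)*1000).round().astype(int).tolist(),',',np.degrees((R0.inv()*r).as_rotvec()).round(1).tolist(),']')
E
python3 - <<'E'
from arc import *
rows([(.1,23),(.2,20),(.3,17),(.4,13),(.5,9),(.6,5),(.7,0),(.8,0)],(0,26))
rows([(.9,0),(1.0,0),(1.1,0),(1.2,0),(1.3,0),(1.4,0),(1.5,0),(1.52,0)],(.8,0))
E
```

```text
(0.1, 23) [ [0, 0, -15] , [3.0, 0.0, -0.0] ]
(0.2, 20) [ [0, 0, -29] , [6.0, -0.0, -0.0] ]
(0.3, 17) [ [0, 3, -43] , [9.0, -0.0, -0.0] ]
(0.4, 13) [ [0, 6, -57] , [13.0, 0.0, 0.0] ]
(0.5, 9) [ [0, 11, -71] , [17.0, 0.0, -0.0] ]
(0.6, 5) [ [0, 18, -84] , [21.0, 0.0, -0.0] ]
(0.7, 0) [ [0, 25, -96] , [26.0, 0.0, -0.0] ]
(0.8, 0) [ [0, 35, -107] , [26.0, 0.0, -0.0] ]
(0.9, 0) [ [0, 5, -14] , [0.0, 0.0, 0.0] ]
(1.0, 0) [ [0, 12, -27] , [0.0, 0.0, 0.0] ]
(1.1, 0) [ [0, 19, -39] , [0.0, 0.0, 0.0] ]
(1.2, 0) [ [0, 28, -50] , [0.0, 0.0, 0.0] ]
(1.3, 0) [ [0, 38, -61] , [0.0, 0.0, 0.0] ]
(1.4, 0) [ [0, 49, -70] , [0.0, 0.0, 0.0] ]
(1.5, 0) [ [0, 61, -79] , [0.0, 0.0, 0.0] ]
(1.52, 0) [ [0, 63, -80] , [0.0, 0.0, 0.0] ]
```

```bash
python3 -m crank '[[[0,0,-15],[3,0,0]],[[0,0,-29],[6,0,0]],[[0,3,-43],[9,0,0]],[[0,6,-57],[13,0,0]]]'
python3 - <<'E'
from arc import *
p,r=pose(.4,13);mv(p,r.as_rotvec())
E
```

```text
t: 15.62
tool_pos: [0.469, 0.2017, 0.11]
tcp_rot: [1.906, 2.292, 0.269]
wrist_force: [11.6, -3.4, -2.5]
width: 0.0091
grip_force: 30.0
shift mm [ 0.6 -1.4  0.7]
turn deg [ 0.4 -0.  -0. ]
```

Run:
```python
from arc import *
rows([(.5,9),(.6,5),(.7,0),(.8,0),(.9,0),(1.0,0),(1.1,0),(1.2,0)],(.4,13))
```

```text
(0.5, 9) [ [0, 2, -14] , [4.0, 0.0, -0.0] ]
(0.6, 5) [ [0, 5, -28] , [8.0, 0.0, -0.0] ]
(0.7, 0) [ [0, 9, -42] , [13.0, -0.0, -0.0] ]
(0.8, 0) [ [0, 16, -55] , [13.0, -0.0, -0.0] ]
(0.9, 0) [ [0, 24, -67] , [13.0, -0.0, -0.0] ]
(1.0, 0) [ [0, 33, -78] , [13.0, -0.0, -0.0] ]
(1.1, 0) [ [0, 44, -88] , [13.0, -0.0, -0.0] ]
(1.2, 0) [ [0, 55, -97] , [13.0, -0.0, -0.0] ]
```

```bash
python3 -m crank '[[[0,2,-14],[4,0,0]],[[0,5,-28],[8,0,0]],[[0,9,-42],[13,0,0]],[[0,16,-55],[13,0,0]],[[0,24,-67],[13,0,0]],[[0,33,-78],[13,0,0]],[[0,44,-88],[13,0,0]],[[0,55,-97],[13,0,0]]]'; python3 -m crank '[[[0,10,-11],[0,0,0]],[[0,21,-20],[0,0,0]],[[0,33,-29],[0,0,0]]]';python3 - <<'E'
from arc import *
p,r=pose(1.5,0);mv(p,r.as_rotvec());print(manip.get_state()['qpos'].round(2))
E
```

```text
t: 16.62
tool_pos: [0.497, 0.206, 0.2143]
tcp_rot: [2.009, 2.414, -0.004]
wrist_force: [3.3, 1.0, -5.1]
width: 0.0092
grip_force: 30.0
t: 17.0
tool_pos: [0.5275, 0.2111, 0.2439]
tcp_rot: [-2.009, -2.414, 0.011]
wrist_force: [-2.8, -3.0, 1.7]
width: 0.0091
grip_force: 30.0
shift mm [ 2.   4.  -0.7]
turn deg [-0.3  0.2 -0. ]
[ 0.36  0.3   1.52 -0.    1.33  0.18]
```

```bash
python3 -m crank '[[[0,0,0],[0,0,0]],[[0,0,0],[0,0,0]],[[0,0,0],[0,0,0]],[[0,0,-40],[0,0,0]],[[0,-20,-80],[0,0,0]],[[0,-60,-80],[0,0,-10]],[[0,-110,-80],[0,0,-20]],[[0,-130,-80],[0,0,-30]]]' 40
cat > tog.py <<'E'
from arc import *
def tpose(uu,nn,tilt,dy=0):
    h,u,n,y=con();xh=np.cross(y,[0,0,1]);t=np.radians(tilt);z=np.sin(t)*xh-np.cos(t)*np.array([0,0,1])
    return h+uu*u+nn*n+dy*y,R.from_rotvec(ori(z,y))
E
python3 - <<'E'
from tog import *
for a in((-.12,.10),(-.115,.028),(-.058,.028)): 
    p,r=tpose(*a,36);mv(p,r.as_rotvec())
print(manip.get_state()['qpos'].round(2))
E
```

```text
t: 18.0
tool_pos: [0.3995, 0.1884, 0.324]
tcp_rot: [1.306, 2.856, -0.001]
wrist_force: [0.8, 0.2, 0.8]
width: 0.0402
grip_force: 0.0
shift mm [-26.7  47.9 189.9]
turn deg [-18.7 -32.6 -57.6]
shift mm [-51.9  91.1 241.9]
turn deg [-18.7 -32.6 -57.6]
shift mm [-74.  128.8 205.3]
turn deg [-18.7 -32.6 -57.6]
[ 0.42  0.05  1.63 -0.    1.46 -0.3 ]
```

```bash
python3 -m crank '[[[0,0,20],[-2.7,-4.6,-8.2]],[[-4,8,45],[-5.3,-9.3,-16.4]],[[-8,16,75],[-8,-14,-24.7]],[[-12,24,105],[-10.7,-18.6,-33]],[[-18,32,135],[-13.4,-23.3,-41.1]],[[-22,40,160],[-16,-28,-49.4]],[[-27,48,180],[-18.7,-32.6,-57.6]],[[-27,48,190],[-18.7,-32.6,-57.6]]]' 0
python3 - <<'E'
from tog import *
h,u,n,y=con()
for a in((-.12,.10),(-.115,.028),(-.092,.028),(-.058,.028)): 
    p,r=tpose(*a,36);mv(p,r.as_rotvec())
print(manip.get_state()['qpos'].round(2))
W=cam('wrist');im=manip.read_camera('wrist');a=im.copy()
for P in(h-.0676*u+.0368*n,h-.052*u,h-.033*y,h+.033*y):
    x=proj(W,P)[0];print(x.round());cv2.circle(a,tuple(int(i) for i in x),3,(255,0,0),1)
cv2.imwrite('pics/w8.png',cv2.resize(a,(768,576))[:,:,::-1])
for l in('toggle','toggle_tip'):
    print(l,[(np.round(x['rect']).tolist(),round(x['conf'],2)) for x in manip.search_frame('wrist',l)[:2]])
E
```

```text
t: 19.0
tool_pos: [0.4545, 0.1985, 0.132]
tcp_rot: [-0.225, 2.507, 0.07]
wrist_force: [-0.7, -0.0, 0.6]
width: 0.0001
grip_force: 0.0
shift mm [-0.5  1.1 -2.3]
turn deg [-0.3 -0.1 -0.1]
shift mm [-10.7   1.5  69.1]
turn deg [-0.3 -0.1 -0.1]
shift mm [-33.6   1.5  67.5]
turn deg [-0.3 -0.1 -0.1]
shift mm [-67.5   1.6  65. ]
turn deg [-0.3 -0.1 -0.1]
[ 0.52  0.08  2.33 -0.98  0.24 -0.33]
[252. 269.]
[252. 267.]
[221. 312.]
[283. 313.]
toggle []
toggle_tip []
```

View pics/w8.png

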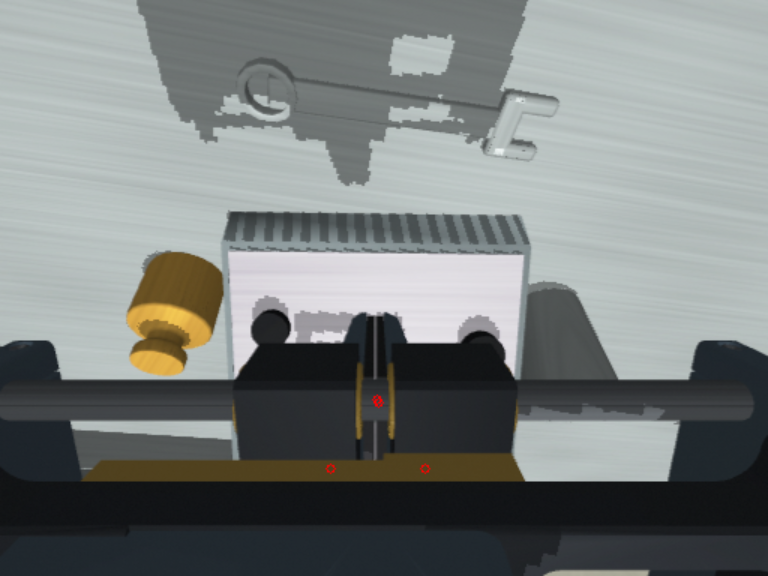

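The gripper hides the toggle, but fingers and panel share the same centre line (x = 376 in the enlarged picture), so I go down and push up-slope.

```bash
python3 -m crank '[[[-5,1,30],[0,0,0]],[[-10,1.5,60],[0,0,0]],[[-11,1.5,69],[0,0,0]],[[-20,1.5,68.5],[0,0,0]],[[-30,1.5,68],[0,0,0]]]'; python3 -m crank '[[[-8,0,-0.6],[0,0,0]],[[-16,0,-1.2],[0,0,0]],[[-24,0,-1.8],[0,0,0]],[[-30,0,-2],[0,0,0]],[[-30,0,-2],[0,0,0]]]'
python3 - <<'E'
from tog import *
p,r=tpose(-.061,.028,36);mv(p,r.as_rotvec());print(manip.get_state()['qpos'].round(2))
E
```

```text
t: 19.77
tool_pos: [0.5194, 0.2121, 0.0974]
tcp_rot: [-0.223, 2.503, 0.071]
wrist_force: [-4.6, -1.7, -0.5]
width: 0.0005
grip_force: 2.1
t: 20.4
tool_pos: [0.5421, 0.2158, 0.1165]
tcp_rot: [-0.222, 2.504, 0.07]
wrist_force: [-0.1, -0.8, 0.1]
width: 0.0004
grip_force: 0.2
shift mm [-1.2  0.   0.4]
turn deg [-0.3  0.1 -0.3]
[ 0.45  0.23  2.19 -0.96  0.2  -0.39]
```

```bash
python3 -m crank '[[[-4,0,0],[0,0,0]],[[-4,0,0],[0,0,0]]]'; python3 -m crank '[[[-4,0,0],[0,0,0]],[[-4,0,0],[0,0,0]]]'
```

```text
t: 20.65
tool_pos: [0.5432, 0.2155, 0.1168]
tcp_rot: [-0.222, 2.508, 0.068]
wrist_force: [-5.7, -1.7, -0.3]
width: 0.0004
grip_force: 2.3
t: 20.9
tool_pos: [0.5439, 0.2149, 0.1169]
tcp_rot: [-0.222, 2.513, 0.065]
wrist_force: [-10.3, -1.2, -2.3]
width: 0.0007
grip_force: 5.5
```

```bash
python3 -m crank '[[[30,0,0],[0,0,0]],[[65,0,0],[0,0,0]],[[85,0,-50],[0,0,0]],[[85,0,-110],[0,0,0]],[[85,0,-170],[0,0,0]]]' 40
python3 - <<'E'
from tog import *
for n in('side','scene'):
    manip.read_camera(n)
    for l in('toggle','toggle_tip','cover_grip','lever_grip'): 
        r=manip.search_frame(n,l);print(n,l,[(np.round(x['rect']).tolist(),round(x['conf'],2)) for x in r[:2]])
h,u,n,y=con()
for th in(0,.8):
    P=h-.052*u+.04*(np.sin(th-.4)*u+np.cos(th-.4)*n);print(proj(cam('side'),P).round(1))
print('bar1.48',proj(cam('side'),pose(1.48,0,0)[0]),proj(cam('scene'),pose(1.48,0,0)[0]))
for off in(-.08,.013):
    p,r=pose(1.48,0,off);mv(p,r.as_rotvec())
E
```

```text
t: 21.52
tool_pos: [0.4109, 0.1887, 0.1774]
tcp_rot: [-0.215, 2.495, 0.057]
wrist_force: [1.6, -0.5, 0.1]
width: 0.04
grip_force: 0.0
side toggle [([227.0, 240.0, 7.0, 10.0], 0.53)]
side toggle_tip []
side cover_grip [([195.0, 206.0, 48.0, 42.0], 0.74), ([159.0, 244.0, 33.0, 40.0], 0.55)]
side lever_grip [([270.0, 157.0, 28.0, 28.0], 0.86), ([196.0, 204.0, 47.0, 46.0], 0.43)]
scene toggle [([78.0, 167.0, 161.0, 139.0], 0.24)]
scene toggle_tip []
scene cover_grip [([326.0, 128.0, 39.0, 57.0], 0.79)]
scene lever_grip [([330.0, 125.0, 39.0, 65.0], 0.4)]
[[238.4 247.5]]
[[230. 243.]]
bar1.48 [[239.06215651 216.95026781]] [[339.20092388 131.59465553]]
shift mm [-190.8    3.3  -58.1]
turn deg [27.8 29.3 86. ]
shift mm [-135.5    4.4   16.6]
turn deg [27.8 29.3 86. ]
```

The toggle is seen at (230,245), where armed should be (230,243). Now up, turn and regrip the bar.

```bash
python3 -m crank '[[[-18,0,-28],[2.8,2.9,8.6]],[[-40,0,-58],[5.6,5.9,17.2]],[[-65,0,-90],[8.4,8.8,25.8]],[[-90,0,-125],[11.1,11.7,34.4]],[[-94,0,-130],[13.9,14.6,43]],[[-96,0,-130],[16.7,17.6,51.6]],[[-98,0,-130],[19.5,20.5,60.2]],[[-100,0,-130],[22.3,23.4,68.8]]]' 36
python3 - <<'E'
from tog import *
for off in(-.09,.013):
    p,r=pose(1.48,0,off);mv(p,r.as_rotvec())
E
```

```text
t: 23.02
tool_pos: [0.4152, 0.1909, 0.3401]
tcp_rot: [1.56, 2.566, 0.013]
wrist_force: [0.2, -0.6, 0.4]
width: 0.0359
grip_force: 0.0
shift mm [-32.2 111.    6.6]
turn deg [ 5.5  5.8 16.9]
shift mm [-20.5 102.9 108.6]
turn deg [ 5.5  5.8 16.9]
```

```bash
python3 -m crank '[[[-12,40,0],[2.7,2.9,8.5]],[[-24,80,3],[5.5,5.8,17]],[[-32,111,6],[5.5,5.8,17]],[[-32,111,6],[5.5,5.8,17]]]' 36
python3 - <<'E'
from tog import *
for off in(-.09,.013):
    p,r=pose(1.48,0,off);mv(p,r.as_rotvec())
n='wrist';manip.read_camera(n);print([(np.round(x['rect']).tolist(),round(x['conf'],2)) for x in manip.search_frame(n,'cover')[:2]])
b=pose(1.48,0,0)[0];y=con()[3];print(proj(cam('wrist'),np.array([b-.03*y,b+.03*y])).round())
E
```

```text
t: 23.52
tool_pos: [0.53, 0.2138, 0.345]
tcp_rot: [2.007, 2.416, -0.003]
wrist_force: [0.3, 1.2, 0.1]
width: 0.0356
grip_force: 0.0
shift mm [-0.2 -1.5 -1. ]
turn deg [-0.1  0.1  0.1]
shift mm [ -0.   -1.4 102. ]
turn deg [-0.1  0.1  0.1]
[([244.0, 149.0, 106.0, 86.0], 0.6)]
[[251. 225.]
 [251. 164.]]
```

Cover detected from column 244 (the bar's left edge), consistent with 251 for its middle. Down and grip.

```bash
python3 -m crank '[[[0,-1,40],[0,0,0]],[[0,-1,80],[0,0,0]],[[0,-1,102],[0,0,0]],[[0,-1,102],[0,0,0]]]'; python3 -m crank '[[[0,0,0],[0,0,0]],[[0,0,0],[0,0,0]],[[0,0,0],[0,0,0]],[[0,0,0],[0,0,0]]]' 5
python3 - <<'E'
from arc import *
p,r=pose(1.48,0);mv(p,r.as_rotvec())
rows([(t,0) for t in(1.38,1.28,1.18,1.08,.98,.88,.78,.7)],(1.48,0))
rows([(.6,4),(.5,8),(.4,12),(.3,16),(.2,19),(.1,22),(.0,25),(-.02,26)],(.7,0))
E
```

```text
t: 24.12
tool_pos: [0.525, 0.2135, 0.2445]
tcp_rot: [2.004, 2.419, -0.003]
wrist_force: [-0.7, -0.4, 0.3]
width: 0.0359
grip_force: 0.0
t: 24.62
tool_pos: [0.5272, 0.214, 0.2465]
tcp_rot: [2.005, 2.415, 0.004]
wrist_force: [-0.5, -0.7, 3.3]
width: 0.0093
grip_force: 30.0
shift mm [-0.9  1.2  3.5]
turn deg [0.2 0.  0.1]
(1.38, 0) [ [0, -12, 9] , [0.0, 0.0, 0.0] ]
(1.28, 0) [ [0, -23, 18] , [0.0, 0.0, 0.0] ]
(1.18, 0) [ [0, -32, 29] , [0.0, 0.0, 0.0] ]
(1.08, 0) [ [0, -41, 41] , [0.0, 0.0, 0.0] ]
(0.98, 0) [ [0, -48, 53] , [0.0, 0.0, 0.0] ]
(0.88, 0) [ [0, -55, 66] , [0.0, 0.0, 0.0] ]
(0.78, 0) [ [0, -59, 80] , [0.0, 0.0, 0.0] ]
(0.7, 0) [ [0, -62, 91] , [0.0, 0.0, 0.0] ]
(0.6, 4) [ [0, -1, 14] , [-4.0, -0.0, 0.0] ]
(0.5, 8) [ [0, -1, 29] , [-8.0, 0.0, -0.0] ]
(0.4, 12) [ [0, 0, 43] , [-12.0, -0.0, 0.0] ]
(0.3, 16) [ [0, 3, 57] , [-16.0, -0.0, 0.0] ]
(0.2, 19) [ [0, 7, 71] , [-19.0, 0.0, 0.0] ]
(0.1, 22) [ [0, 13, 84] , [-22.0, 0.0, 0.0] ]
(0.0, 25) [ [0, 19, 97] , [-25.0, 0.0, -0.0] ]
(-0.02, 26) [ [0, 21, 100] , [-26.0, -0.0, 0.0] ]
```

```bash
python3 -m crank '[[[0,-12,9],[0,0,0]],[[0,-23,18],[0,0,0]],[[0,-32,29],[0,0,0]],[[0,-41,41],[0,0,0]],[[0,-48,53],[0,0,0]],[[0,-54,66],[0,0,0]],[[0,-58,80],[0,0,0]],[[0,-61,91],[0,0,0]]]'; python3 -m crank '[[[0,-1,14],[-4,0,0]],[[0,-1,29],[-8,0,0]],[[0,0,43],[-12,0,0]],[[0,3,57],[-16,0,0]]]'
python3 - <<'E'
from arc import *
p,r=pose(.3,16);mv(p,r.as_rotvec());rows([(.25,18),(.2,19.5),(.15,21),(.1,22.5),(.05,24),(.0,25),(-.02,26)],(.3,16))
E
```

```text
t: 25.62
tool_pos: [0.4679, 0.2039, 0.1542]
tcp_rot: [2.005, 2.416, 0.008]
wrist_force: [2.4, 4.0, 0.3]
width: 0.0093
grip_force: 30.0
t: 26.12
tool_pos: [0.4706, 0.2043, 0.0976]
tcp_rot: [1.879, 2.265, 0.328]
wrist_force: [2.5, 2.1, 1.2]
width: 0.0092
grip_force: 30.1
shift mm [-1.7 -1.4  2.5]
turn deg [ 0.4 -0.1  0.1]
(0.25, 18) [ [0, 0, 7] , [-2.0, 0.0, 0.0] ]
(0.2, 19.5) [ [0, 0, 14] , [-3.5, 0.0, 0.0] ]
(0.15, 21) [ [0, 1, 22] , [-5.0, -0.0, 0.0] ]
(0.1, 22.5) [ [0, 2, 29] , [-6.5, 0.0, 0.0] ]
(0.05, 24) [ [0, 3, 36] , [-8.0, 0.0, 0.0] ]
(0.0, 25) [ [0, 5, 43] , [-9.0, 0.0, -0.0] ]
(-0.02, 26) [ [0, 6, 46] , [-10.0, 0.0, 0.0] ]
```

```bash
python3 -m crank '[[[0,0,7],[-2,0,0]],[[0,0,14],[-3.5,0,0]],[[0,1,22],[-5,0,0]],[[0,2,29],[-6.5,0,0]],[[0,3,36],[-8,0,0]],[[0,5,43],[-9,0,0]],[[0,5,47],[-10,0,0]],[[0,5,49],[-10,0,0]]]'; python3 -m crank '[[[0,0,3],[0,0,0]],[[0,0,3],[0,0,0]]]'
python3 - <<'E'
from arc import *
p,r=pose(0,26);mv(p,r.as_rotvec())
E
```

```text
t: 27.12
tool_pos: [0.4883, 0.2067, 0.0543]
tcp_rot: [1.789, 2.159, 0.506]
wrist_force: [-16.5, -2.5, 32.3]
width: 0.009
grip_force: 30.0
t: 27.38
tool_pos: [0.4896, 0.2068, 0.0517]
tcp_rot: [1.789, 2.159, 0.505]
wrist_force: [-14.4, -1.8, 28.6]
width: 0.0093
grip_force: 30.0
shift mm [-0.7 -1.5 -4.1]
turn deg [ 0.4 -0.1  0.2]
```

The closed stop is felt (about 32 N). Release and back out, then check.

```bash
python3 -m crank '[[[0,0,0],[0,0,0]],[[0,0,0],[0,0,0]],[[0,0,0],[0,0,0]],[[0,0,-2],[0,0,0]],[[0,0,-30],[0,0,0]],[[0,2,-60],[0,0,0]],[[0,3,-84],[0,0,0]],[[0,3,-84],[0,0,0]]]' 32
python3 - <<'E'
from arc import *
for c in('side','wrist'):
    im=manip.read_camera(c);cv2.imwrite(f'pics/end_{c}.png',im[:,:,::-1]);print(c,[(np.round(x['rect']).tolist(),round(x['conf'],2)) for x in manip.search_frame(c,'cover')[:2]])
C=cam('wrist');h,u,n,y=con()
for th in(0,.08,.15): print(th,proj(C,pose(th,0,0)[0]).round(1))
# bar edge in wrist image: bright columns along the bar's middle row
v=int(proj(C,pose(0,0,0)[0])[0,1]);print(v,im[v-2:v+3,235:275].mean((0,2)).round().astype(int).tolist())
D=cam('side');a=cv2.imread('pics/side0.png');b=cv2.imread('pics/end_side.png')
for l in('lever_grip','toggle','bottle','tin','weight','beaker'): print(l,[(np.round(x['rect']).tolist(),round(x['conf'],2)) for x in manip.search_frame('side',l)[:1]])
d=cv2.absdiff(a,b).max(2)[212:275,190:250];print('console diff px>40',(d>40).sum())
E
```

```text
t: 28.38
tool_pos: [0.4565, 0.2009, 0.1274]
tcp_rot: [1.79, 2.159, 0.506]
wrist_force: [0.9, 0.3, 0.4]
width: 0.032
grip_force: 0.0
side [([216.0, 226.0, 42.0, 42.0], 0.9)]
wrist [([241.0, 164.0, 212.0, 88.0], 0.89)]
0 [[246.8 203.9]]
0.08 [[246.8 208.2]]
0.15 [[247.7 212.3]]
203 [81, 85, 89, 93, 97, 101, 103, 83, 87, 98, 111, 118, 124, 136, 136, 130, 125, 116, 110, 139, 146, 146, 146, 146, 148, 150, 151, 150, 149, 151, 153, 152, 150, 151, 153, 151, 147, 146, 147, 151]
lever_grip [([266.0, 156.0, 35.0, 24.0], 0.73)]
toggle []
bottle [([221.0, 127.0, 61.0, 50.0], 0.3)]
tin [([228.0, 214.0, 16.0, 21.0], 0.32)]
weight [([268.0, 161.0, 33.0, 18.0], 0.7)]
beaker [([267.0, 158.0, 36.0, 18.0], 0.74)]
console diff px>40 131
```

```bash
python3 -m crank '[[[0,-20,-50],[0,0,0]],[[0,-50,-100],[0,0,0]],[[0,-90,-130],[0,0,0]],[[0,-90,-130],[0,0,0]]]'
python3 - <<'E'
from h import *
b=manip.read_camera('side')[:,:,::-1];a=cv2.imread('pics/side0.png')
g=lambda i:cv2.cvtColor(np.ascontiguousarray(i),cv2.COLOR_BGR2GRAY)
A,B=g(a),g(b)
for nm,(x,y,w,h) in dict(cover=(222,232,36,36),console=(192,216,30,70),bottle=(308,112,22,40),tin=(284,178,20,32),weight=(226,212,20,22),beaker=(196,284,30,38),core=(160,242,32,38),wrench=(264,250,24,50),mallet=(306,158,28,42)).items():
    r=cv2.matchTemplate(B[y-8:y+h+8,x-8:x+w+8],A[y:y+h,x:x+w],cv2.TM_CCOEFF_NORMED);_,m,_,l=cv2.minMaxLoc(r);print(nm,round(m,2),(l[0]-8,l[1]-8))
p=np.load('p.npy');D=cam('side');ax=p[:2]+.16*np.array([np.cos(p[2]),np.sin(p[2])])
for l in(0,.1):
    t=p[2]+np.pi-.33+l;print(l,proj(D,np.array([np.r_[ax+.2*np.array([np.cos(t),np.sin(t)]),z] for z in(.125,.055)])).round(1).tolist())
ys,xs=np.where(B[150:195,275:312]<35);print('dark',xs.min()+275,xs.max()+275,ys.min()+150,ys.max()+150)
print([(np.round(x['rect']).tolist(),round(x['conf'],2)) for x in manip.search_frame('side','lever_grip')[:2]])
E
```

```text
t: 29.38
tool_pos: [0.3182, 0.1745, 0.2035]
tcp_rot: [1.789, 2.162, 0.504]
wrist_force: [0.4, 0.6, -0.2]
width: 0.0322
grip_force: 0.0
cover 1.0 (0, 0)
console 1.0 (0, 0)
bottle 1.0 (0, 0)
tin 0.83 (0, 1)
weight 0.73 (0, 0)
beaker 1.0 (0, 0)
core 1.0 (0, 0)
wrench 0.99 (0, 0)
mallet 0.62 (0, -1)
0 [[296.8, 158.2], [295.1, 172.4]]
0.1 [[299.3, 155.2], [297.5, 169.4]]
dark 293 298 158 174
[([268.0, 155.0, 32.0, 28.0], 0.85)]
```

Cover matches the closed start picture exactly (correlation 1.0), the lever handle is at its rest pixels, and no bystander has moved. Hand in.

```bash
python3 -c "
from cell import manip
print(manip.sign_off())"
```

```text
the job is handed in; nothing more can be done
None
```

The job is handed in at about 29 s, verdict not shown: by my checks the tapered block is under the head (about +0.05 rad), the lever is at rest, the toggle is armed, the cover is closed, and the bystanders are where they were.

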